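Set a table easel to its steep slope on a riser block

TASK

Set the table easel to its steep slope: swing its frame up by the bow handle (the stiff hinge keeps it there), stand the taller of the two wooden riser blocks on the base under it, pointing in under the frame, with its end square and snug against the middle of the stop strip, then gently press the frame down until its cross bar bears firmly on the block, and let go. Do not slam or force anything, and leave the lower block and the other things on the table where they are.

Things in the scene. Friction and masses are not known exactly. Their poses are not given: they have to be found in the camera images.
- easel: Wooden table easel, fixed to the table. Base board 255 x 260 x 15 mm; origin at table level, 125 mm behind its open edge; +x from the open edge (on the robot's right) to the hinge, y across. A stop strip 14 mm high, 12 mm thick, 120 mm long stands across the base, centred on y = 0, face at x = -2.5 mm: the block's place is before it, long axis along x. Hinge axis along y at x = 110, z = 27 mm.
- frame (a joint): Angle of the hinged frame, rad: 0 flat, grows as its open edge (far from the hinge) swings up, limit 0.65. The hinge is stiff: it stays where it is left; its open edge takes about 7 N to lift, 1 to 2 N to press down. 0.6 kg, 250 mm long from the hinge, 260 wide, 12 thick, with a window 120 x 140 mm; flat, its top is 55 mm above the table. Reads 0.41 with its bar on the 60 mm block.
- handle (a point): Middle of the round bar of the bow handle on the frame's open-edge rail (50 mm wide, solid; raised, it overhangs the block's place, so reach under it with the tool leaning back): bar 16 mm thick, along the easel's y, 100 mm clear between posts, 37 mm clear under it. It lies 225 mm from the hinge axis along the frame and 73 mm above it (frame flat: 100 mm above the table).
- crossbar (a point): Middle of the axis of the steel cross bar under the frame: 24 mm thick, 200 mm long, along y, 150 mm from the hinge axis; moves with the frame and comes to rest on the block.
- home (a point): Where the middle of the block's underside belongs: on the base's top, 15 mm above the table, at x = -47.5 mm, y = 0 of the easel, axes as the easel's. Touching the stop puts the block's middle at x = 0 here.
- tall_block: The taller riser block: dark wood with a thin dark rubber foot, 90 (x) x 45 (y) x 60 (z) mm, about 0.17 kg, standing on the table. Origin at the centre of its underside, x along its length.
- low_block: The lower riser block, 90 x 45 x 35 mm, same wood; leave it. Origin at the centre of its underside.
- water_cup: Clear cup, 76 mm wide, 95 mm high, a bystander. Origin at the centre of its underside.
- jar: Amber jar, 68 mm wide, 85 mm high, a bystander. Origin at the centre of its underside.
- bottle: Orange bottle, 68 mm wide, 200 mm high, a bystander. Origin at the centre of its underside.
- brush: Paint brush, 200 mm long, a bystander. Origin under its middle.
- paint_tin: Flat paint tin, 70 x 160 x 18 mm, a bystander. Origin at the centre of its underside.
- eraser: White eraser block, 70 x 35 x 22 mm, a bystander. Origin at the centre of its underside.

How it is judged:
By the outcome, as a careful person would: the job done as asked, in the order asked, and still so for the second after the job is handed in, with the robot touching nothing.
It also fails if it takes over 72 s, if anything falls off the work surface, if the arm or the gripper's body presses on something with over 40 N, if the wrist force passes 120 N, or if a joint passes its speed limit or range.

ROBOT

A 6-joint arm with a two-finger parallel gripper is mounted at the origin on the work surface. World frame = base frame: x ahead of the robot, y to its left, z up, the work surface at z = 0. Lengths are in m, angles in rad, forces in N, time in s.
With the tool pointing down it reaches from about 0.375 to 0.925 m from the base axis. Payload 5.7 kg.
Tool frame: the origin (TCP) lies midway between the tips of the shut fingers; the grasp point (between the pads) lies 19 mm behind it; z points along the fingers, y is the line along which they close (so a half turn about z gives the same grasp; the last joint's range is limited). The gripper opens to 88 mm and grips with 3 to 60 N. Pads are 20 mm wide; open, the fingers measure 115 mm over their backs; the gripper's body (75 mm by 178 mm) begins 61 mm behind the grasp point.
Start: joints at [1.11, 0.359, 1.51, -0, 1.272, -0.115], TCP at [0.203, 0.564, 0.223] pointing down, gripper open.
Joint ranges: [-2.97, 2.97], [-1.01, 2.36], [0.21, 2.38], [-0.96, 4.11], [0.2, 2.71], [-2.98, 2.98]. Speed limits (rad/s): [2.39, 2.39, 3.14, 3.14, 3.14, 3.14].

INTERFACE

Orientations are given as a unit quaternion [w, x, y, z].
In Python, from workcell import r gives the robot as it stands.
- The arm moves only by the shell command python3 nudge.py 'ROWS' [FORCE]. ROWS is one flat JSON list of numbers that holds 1 to 10 rows one after another, with no inner brackets; each row has 7 numbers: dx, dy, dz in shares of the most that a row can go, 1 being 50 mm, then a rotation vector rx, ry, rz in parts of the range, where 1.0 means pi rad, then the finger opening in m; each row shifts and turns the commanded pose from where the row before left it, along the tool's axes as they then stand; what a row does not reach is not made up. A row lasts 1/10 s, in which the tool goes at most 0.05 m and 0.15 rad, less where a joint would pass 70% of its speed; a pose out of reach is approached as far as the arm can. The fingers move at their own pace and stop on an object; FORCE is the grip in N (left out, the last holds). Time passes only in rows, so rows that do not move let the fingers close. It prints the time, the measured TCP pose, the force, the opening and the grip force at its end. A shift or turn number past 1, either way, is cut back to 1. Input that does not fit is refused with a message, and nothing moves.
- r.observe(): the state, without advancing time (a new reading comes with each control period).
- r.snapshot(name): name is "scene" or "top" or "wrist"; returns a dict with "color" (420x560x3 uint8, red, green, blue), "fx", "fy", "cx", "cy" (pixels), "world_from_camera" (4x4, takes a point from camera to world coordinates); the wrist camera has in their place "T_tool_cam" (4x4, takes a point from camera to tool coordinates, whose origin is the TCP and whose axes are the flange's). Camera axes: x right, y down, z forward; pixel columns grow to the right and rows downward; lengths in m; the calibration is good to about 2 mm. A picture is of the moment at which its call begins: read the wrist's pose just before it. There is no depth.
- r.job_done(): hands the job in; it is judged then, once.
The state is a dict: "time": time; "joint_pos": joint angles; "joint_vel": joint speeds; "joint_torque": joint torques, N m; "tcp_pos": TCP position; "eef_rot": TCP orientation; "wrist_force": force on the tool from outside, world axes, zero at the start; "wrist_torque": the same for the moment, N m; "finger_gap": finger opening in m; "grasp_force": force on a finger pad.
Only numpy, scipy, OpenCV 4.12 (cv2) and the standard library are available. Lean on these libraries where they do the work, as an engineer would, in place of code of your own. Each camera call takes 0.05 s, during which the arm holds its last target. There are 200 camera calls.

## Working session

There is one attempt and no reset: what is moved stays moved. The work goes in short steps, Python scripts to look and compute and a shell command to move; the robot and the scene stay as the last step left them, time stands still between calls to the robot, and variables do not carry over. Pictures are saved under pics/ and viewed, at most 10 in all, crops included, and the job is handed in when it is done.

```bash
ls; mkdir -p pics
python3 - <<'E'
from workcell import r
import cv2,numpy as np
o=r.observe();print(o)
for n in("scene","top"):
    s=r.snapshot(n);cv2.imwrite(f"pics/{n}0.png",s["color"][:,:,::-1]);np.savez(f"pics/{n}0.npz",**s)
    print(n,s["fx"],s["fy"],s["cx"],s["cy"],np.round(s["world_from_camera"],4).tolist())
E
```

```text
nudge.py
pics
workcell.py
{'time': 0.0, 'joint_pos': array([ 1.10989703e+00,  3.59472163e-01,  1.51146142e+00, -3.53470562e-05,
        1.27251079e+00, -1.15120764e-01]), 'joint_vel': array([ 2.93259026e-04, -5.75611642e-06,  8.60981100e-04, -3.53728185e-04,
       -1.13520578e-03,  1.23124162e-03]), 'joint_torque': array([ 3.94330738e-03, -5.15371621e+01, -2.70739084e+01,  6.78080390e-02,
        3.45897255e-02, -1.45504464e-04]), 'tcp_pos': array([0.20306783, 0.56382979, 0.22181813]), 'eef_rot': array([-2.46792523e-04,  1.72024050e-01,  9.85092315e-01, -8.92520064e-04]), 'wrist_force': array([-1.02674746,  0.7949682 ,  0.09258462]), 'wrist_torque': array([ 0.01446423,  0.09491151, -0.02715919]), 'grasp_force': 0.0, 'finger_gap': 0.08790670745409902}
scene 491.5593160443771 491.5593160443771 274.7391553321231 217.00081467543822 [[0.8568, 0.3878, -0.3398, 1.1373], [0.5156, -0.652, 0.5559, -0.9164], [-0.006, -0.6515, -0.7586, 1.3704], [0.0, 0.0, 0.0, 1.0]]
top 448.6234900349129 448.6234900349129 279.79960127045035 205.82840558007024 [[0.0054, -0.9863, 0.1648, 0.3627], [-0.9999, -0.0076, -0.0129, 0.0331], [0.014, -0.1647, -0.9862, 1.3698], [0.0, 0.0, 0.0, 1.0]]
```

View pics/top0.png

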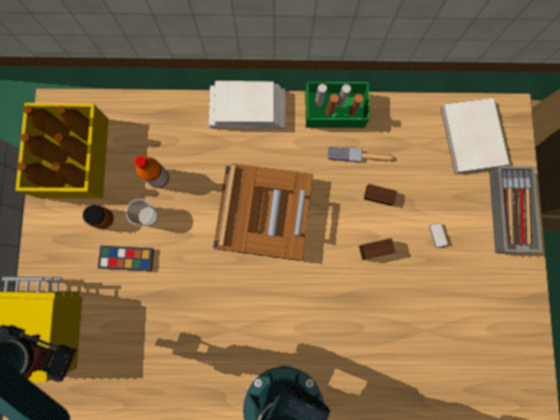

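View pics/scene0.png

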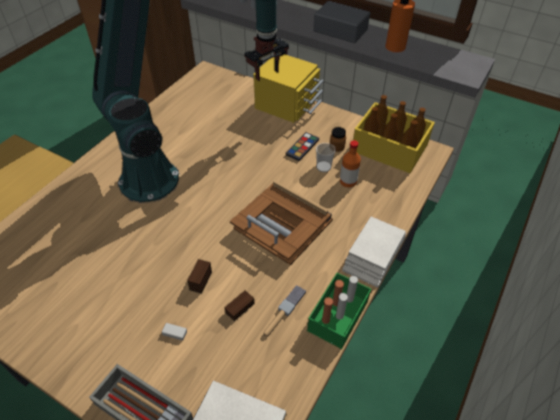

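The top view shows the easel at about (265,212), with its handle at (300,212) and the hinge on the left. Two dark blocks are at (380,194) and (377,249). The next step is to measure the blocks and take zoomed views.

```bash
cat > h.py <<'E'
import numpy as np,cv2
from scipy.spatial.transform import Rotation as R
def load(n): return dict(np.load(f"pics/{n}.npz"))
def ray(s,px,T=None):
    T=s["world_from_camera"] if T is None else T
    d=np.array([(px[0]-s["cx"])/s["fx"],(px[1]-s["cy"])/s["fy"],1.])
    return T[:3,3],T[:3,:3]@d
def plane(s,px,z,T=None):
    o,d=ray(s,px,T);return o+d*(z-o[2])/d[2]
def proj(s,p,T=None):
    T=s["world_from_camera"] if T is None else T
    c=np.linalg.inv(T)@np.append(p,1);return np.array([s["fx"]*c[0]/c[2]+s["cx"],s["fy"]*c[1]/c[2]+s["cy"]])
def tri(rays):
    A=np.zeros((3,3));b=np.zeros(3)
    for o,d in rays:
        d=d/np.linalg.norm(d);M=np.eye(3)-np.outer(d,d);A+=M;b+=M@o
    return np.linalg.solve(A,b)
E
python3 - <<'E'
from h import *
for n,c in(("top0",(210,155,410,265)),("scene0",(180,180,340,330))):
    s=load(n);im=s["color"];x0,y0,x1,y1=c
    k=4 if n=="top0" else 4
    cv2.imwrite(f"pics/{n}c.png",cv2.resize(im[y0:y1,x0:x1,::-1],None,fx=k,fy=k,interpolation=cv2.INTER_CUBIC))
    m=(im.max(2)<75).astype(np.uint8);m[:y0]=0;m[y1:]=0;m[:,:x0]=0;m[:,x1:]=0
    for ct in cv2.findContours(m,0,2)[0]:
        if cv2.contourArea(ct)>120: print(n,cv2.contourArea(ct),cv2.minAreaRect(ct),cv2.boundingRect(ct))
E
```

```text
scene0 366.0 ((239.0764923095703, 306.0058898925781), (15.510529518127441, 30.261798858642578), 49.39870071411133) (225, 292, 29, 29)
scene0 664.5 ((330.4000244140625, 305.70001220703125), (25.491174697875977, 62.60989761352539), 26.56505012512207) (307, 275, 33, 55)
scene0 422.0 ((199.20001220703125, 276.60003662109375), (16.994115829467773, 32.199378967285156), 26.56505012512207) (188, 262, 23, 31)
```

View pics/top0c.png

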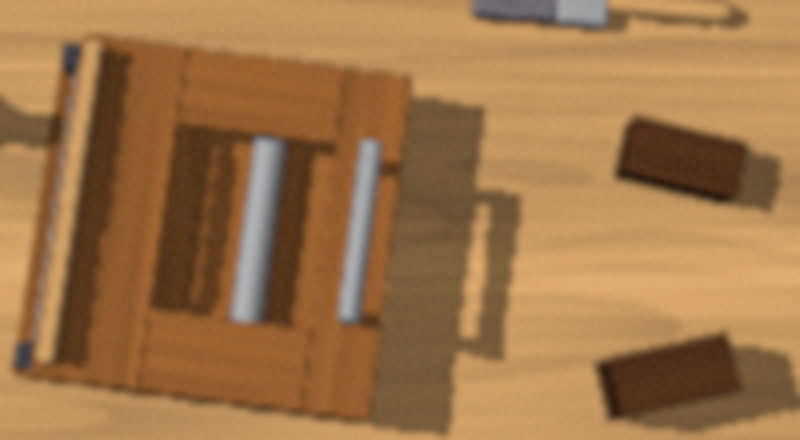

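View pics/scene0c.png

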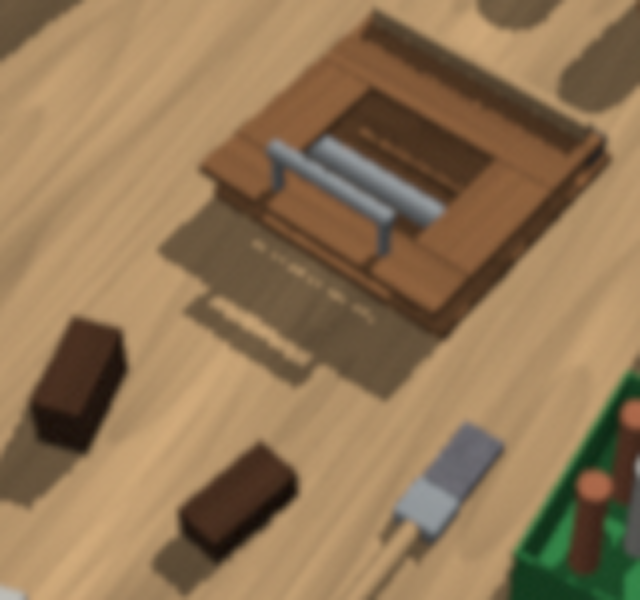

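The zoomed views show the tall block at scene (199,277) and top (377,249): its sides are taller and its shadow longer. The handle bar runs from (370,140) to (349,322) in the top crop and from (272,148) to (392,215) in the scene crop. The open-edge corners of the frame are at (410,76) and (372,418) in the top crop.

Run:
```python
from h import *
t=load("top0");s=load("scene0")
P=lambda u:(210+(u[0]+.5)/4-.5,155+(u[1]+.5)/4-.5)
Q=lambda u:(180+(u[0]+.5)/4-.5,180+(u[1]+.5)/4-.5)
np.set_printoptions(precision=4,suppress=True)
def yaw(a,b): return np.arctan2((b-a)[1],(b-a)[0])
for nm,f,S,pts,z in(
 ("open edge top",P,t,[(372,418),(410,76)],.055),("open edge sc",Q,s,[(203,168),(440,325)],.055),
 ("handle top",P,t,[(349,322),(370,140)],.100),("handle sc",Q,s,[(272,148),(392,215)],.100),
 ("cbar top",P,t,[(247,322),(268,138)],.05),
 ("ledge",P,t,[(45,360),(95,40)],.07),
 ("tall top",P,t,[(605,363),(727,335),(742,388),(615,415)],.06),
 ("tall sc",Q,s,[(75,318),(122,330),(78,420),(33,404)],.06)):
    w=np.array([plane(S,f(p),z) for p in pts]);print(nm,w[:,:2].tolist() if 0 else w[:,:2],"mid",w.mean(0)[:2],"yaw(a->b)",yaw(w[0],w[1]), yaw(w[1],w[2]) if len(w)>2 else "")
for a,b in(((349,322),(272,148)),((370,140),(392,215))): print("handle tri",tri([ray(t,P(a)),ray(s,Q(b))]))
```

```text
open edge top [[ 0.4254 -0.0515]
 [ 0.6815 -0.0809]] mid [ 0.5534 -0.0662] yaw(a->b) -0.11429960495329786 
open edge sc [[ 0.4256 -0.0501]
 [ 0.6877 -0.0898]] mid [ 0.5566 -0.0699] yaw(a->b) -0.15028849416720036 
handle top [[ 0.4909 -0.0325]
 [ 0.6229 -0.0478]] mid [ 0.5569 -0.0401] yaw(a->b) -0.11542204266050245 
handle sc [[ 0.4879 -0.0312]
 [ 0.6133 -0.0417]] mid [ 0.5506 -0.0365] yaw(a->b) -0.0838339572046632 
cbar top [[0.4954 0.0402]
 [0.634  0.0256]] mid [0.5647 0.0329] yaw(a->b) -0.10485763304992822 
ledge [[0.4649 0.1858]
 [0.7033 0.1551]] mid [0.5841 0.1705] yaw(a->b) -0.12828313839975558 
tall top [[ 0.4661 -0.2218]
 [ 0.4873 -0.3121]
 [ 0.4485 -0.3217]
 [ 0.4284 -0.2282]] mid [ 0.4576 -0.2709] yaw(a->b) -1.3410319539322244 -2.8983208948504116
tall sc [[ 0.4291 -0.2399]
 [ 0.4693 -0.2299]
 [ 0.4905 -0.318 ]
 [ 0.4508 -0.3242]] mid [ 0.4599 -0.278 ] yaw(a->b) 0.2431093035565967 -1.3344283554305674
handle tri [ 0.49   -0.0328  0.103 ]
handle tri [ 0.6192 -0.0482  0.1111]
```

Careful with the scale: shifts go in shares of 50 mm and turns go in shares of pi rad. That gives: -0.038 m is -0.76, -0.032 m is -0.64.

```bash
python3 nudge.py '[-0.76, -0.64, -0.06, 0, 0, 0, 0.088, -0.76, -0.64, -0.06, 0, 0, 0, 0.088, -0.76, -0.64, -0.06, 0, 0, 0, 0.088, -0.76, -0.64, -0.06, 0, 0, 0, 0.088, -0.76, -0.64, -0.06, 0, 0, 0, 0.088, -0.76, -0.64, -0.06, 0, 0, 0, 0.088, -0.76, -0.64, -0.06, 0, 0, 0, 0.088, -0.76, -0.64, -0.06, 0, 0, 0, 0.088, -0.76, -0.64, -0.06, 0, 0, 0, 0.088, -0.76, -0.64, -0.06, 0, 0, 0, 0.088]' && python3 nudge.py '[-0.76, -0.64, 0, 0, 0, 0, 0.088, -0.76, -0.64, 0, 0, 0, 0, 0.088, -0.76, -0.64, 0, 0, 0, 0, 0.088, -0.76, -0.64, 0, 0, 0, 0, 0.088, 0, 0, 0, 0, 0, -0.0366, 0.088, 0, 0, 0, 0, 0, -0.0366, 0.088, 0, 0, 0, 0, 0, 0, 0.088, 0, 0, 0, 0, 0, 0, 0.088]'
cat >> h.py <<'E'
def shot(name,n="wrist"):
    from workcell import r
    o=r.observe();s=r.snapshot(n)
    if n=="wrist":
        T=np.eye(4);q=o["eef_rot"];T[:3,:3]=R.from_quat(np.roll(q,-1)).as_matrix();T[:3,3]=o["tcp_pos"]
        s["world_from_camera"]=T@s["T_tool_cam"]
    np.savez(f"pics/{name}.npz",**s);cv2.imwrite(f"pics/{name}.png",s["color"][:,:,::-1])
    return o,s
E
python3 - <<'E'
from h import *
np.set_printoptions(precision=4,suppress=True)
o,s=shot("w1");print(o["joint_pos"],o["tcp_pos"]);print(s["T_tool_cam"])
print(proj(s,[.555,-.039,.1]))
E
```

```text
time: 1.1
tcp_pos: [0.4528, 0.1327, 0.2527]
eef_rot: [-0.0, 0.172, 0.985, 0.0]
wrist_force: [1.0, 0.0, 0.7]
finger_gap: 0.0883
grasp_force: 0.0
time: 1.9
tcp_pos: [0.5517, -0.0372, 0.2523]
eef_rot: [-0.0, 0.059, 0.998, 0.0]
wrist_force: [0.8, 0.3, -0.0]
finger_gap: 0.0878
grasp_force: 0.0
[-0.1922  0.2653  1.5722 -0.      1.3048 -1.6442] [ 0.5517 -0.0372  0.2523]
[[-0.0001 -0.9598 -0.2807  0.0763]
 [ 1.      0.     -0.0004 -0.0001]
 [ 0.0003 -0.2807  0.9598 -0.1621]
 [ 0.      0.      0.      1.    ]]
[280.2871 198.3491]
```

View pics/w1.png

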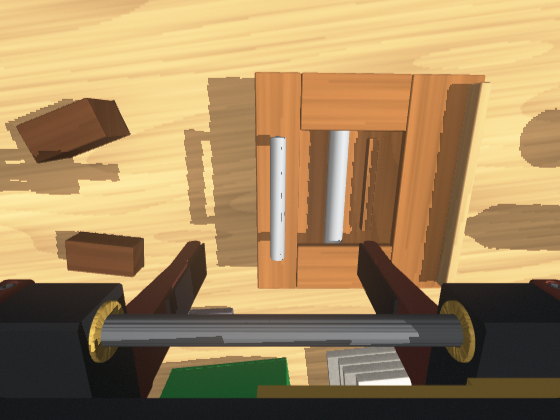

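The wrist view shows the handle bar at columns 271–285 and rows 137–260, and the frame's open edge at column 257. The tall block is at top left, around (70,130). Next I refine the poses by masks.

Run:
```python
from h import *
np.set_printoptions(precision=4,suppress=True)
s=load("w1");im=s["color"].astype(int)
g=((im.max(2)-im.min(2)<30)&(im.max(2)>120)).astype(np.uint8);g[:, :250]=0;g[:,365:]=0;g[300:]=0
def rp(m,z0):
    for c in cv2.findContours(m,0,1)[0]:
        if cv2.contourArea(c)<500: continue
        (cx,cy),_,_=q=cv2.minAreaRect(c); b=cv2.boxPoints(q); print(q)
        W=np.array([plane(s,p,z0) for p in b]);L=[W[1]-W[0],W[2]-W[1]];L=max(L,key=np.linalg.norm)
        print("mid",plane(s,(cx,cy),z0),"dir",np.arctan2(L[1],L[0]),np.linalg.norm(L))
rp(g[:, :],.104)
# open edge of frame: left boundary of orange
h=cv2.cvtColor(s["color"],cv2.COLOR_RGB2HSV)
pts=[]
for v in list(range(85,130,5))+list(range(255,272,4)):
    row=im[v,225:300];d=np.diff(row[:,0]-row[:,2]);k=np.argmax(np.abs(d));pts.append((225.5+k,v))
W=np.array([plane(s,p,.055)[:2] for p in pts]);print(np.array(pts)[:,0])
f=cv2.fitLine(W.astype(np.float32),cv2.DIST_HUBER,0,.01,.01).ravel();print("edge",f,np.arctan2(f[1],f[0]))
# corners of frame far/near along edge
for p in((256,73),(259,288)):print(plane(s,p,.055))
# tall block dark
m=((im.max(2)<130)&(im[:,:,0]>im[:,:,2]+20)).astype(np.uint8);m[:80]=0;m[180:]=0;m[:,150:]=0
cv2.imwrite("pics/bl.png",cv2.resize(np.vstack([s["color"][80:180,:150,::-1],np.repeat(m[80:180,:150,None]*255,3,2)]),None,fx=3,fy=3))
```

```text
((278.0, 198.5), (123.0, 14.0), 90.0)
mid [ 0.5539 -0.0412  0.104 ] dir -0.11562749680645998 0.13238474491746346
((336.9490966796875, 186.49740600585938), (17.538414001464844, 111.97681427001953), 2.9207215309143066)
mid [0.5484 0.0205 0.104 ] dir 3.0151933336752297 0.11752362874848374
[255.5 255.5 255.5 255.5 255.5 255.5 255.5 255.5 255.5 284.5 271.5 297.5
 297.5 295.5]
edge [ 0.9944  0.1061  0.5363 -0.0465] 0.10634802
[ 0.4249 -0.0499  0.055 ]
[ 0.6836 -0.0829  0.055 ]
```

View pics/bl.png

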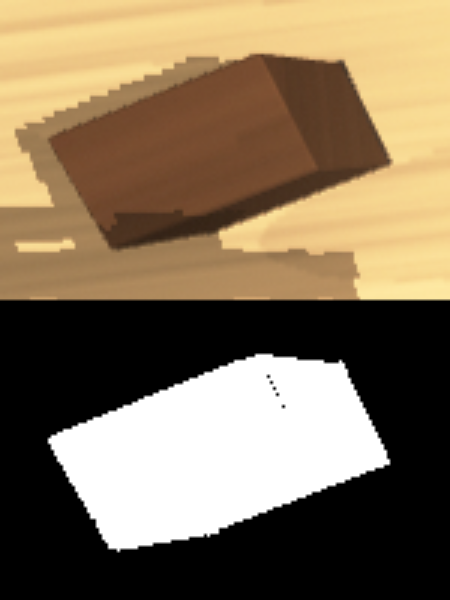

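```bash
python3 - <<'E'
from h import *
np.set_printoptions(precision=4,suppress=True)
s=load("w1")
c=[(50,138),(260,54),(319,170),(112,247)]
U=lambda p:((p[0]+.5)/3-.5,(p[1]+.5)/3-.5+80)
W=np.array([plane(s,U(p),.06)[:2] for p in c]);print(W,W.mean(0))
for i in range(4):
    d=W[(i+1)%4]-W[i];print(np.linalg.norm(d),np.arctan2(d[1],d[0]))
B=np.array([plane(s,U(p),0)[:2] for p in((343,63),(390,162))]);print(B,B.mean(0))
E
python3 nudge.py '[-0.06, -0.08, 0, 0, 0, 0, 0.088, 0, 0, 0.68, 0, 0, 0, 0.088, 0, 0, 0.68, 0, 0, 0, 0.088, 0, 0, 0.68, 0, 0, 0, 0.088, 0, 0, 0.68, 0, 0, 0, 0.088, 0, 0, 0.68, 0, 0, 0, 0.088, 0, 0, 0, 0, 0, 0, 0.088]' && python3 nudge.py '[0, 0, 0, 0, 0, 0, 0.01, 0, 0, 0, 0, 0, 0, 0.01, 0, 0, 0, 0, 0, 0, 0.01, 0, 0, 0, 0, 0, 0, 0.01, 0, 0, 0, 0, 0, 0, 0.01, 0, 0, 0, 0, 0, 0, 0.01, 0, 0, 0, 0, 0, 0, 0.01, 0, 0, 0, 0, 0, 0, 0.01]' 25
```

```text
[[ 0.4475 -0.3219]
 [ 0.4282 -0.2359]
 [ 0.4706 -0.2261]
 [ 0.4892 -0.3127]] [ 0.4589 -0.2742]
0.08809926514848558 1.791378222352944
0.043492487011594715 0.22892900416225231
0.08864951162655024 -1.3596163684438693
0.04265790080818343 -2.925307655459188
[[ 0.4278 -0.2372]
 [ 0.47   -0.2278]] [ 0.4489 -0.2325]
time: 2.65
tcp_pos: [0.5511, -0.0409, 0.0789]
eef_rot: [-0.004, 0.058, 0.998, 0.0]
wrist_force: [-1.8, 0.8, 0.4]
finger_gap: 0.0877
grasp_force: 0.0
time: 3.45
tcp_pos: [0.5545, -0.0417, 0.0827]
eef_rot: [-0.0, 0.058, 0.998, -0.0]
wrist_force: [0.4, 0.3, -0.3]
finger_gap: 0.0271
grasp_force: 0.0
```

Converted, -0.0067 m is -0.134, 0.0018 m is 0.036, 0.03 rad is 0.0095.

```bash
python3 nudge.py '[0, 0, 0, 0, 0, 0, 0.01, 0, 0, 0, 0, 0, 0, 0.01, 0, 0, 0, 0, 0, 0, 0.01, 0, 0, 0, 0, 0, 0, 0.01]' 25 && python3 nudge.py '[0, 0.036, -0.134, 0.0095, 0, 0, 0.01, 0, 0.036, -0.134, 0.0095, 0, 0, 0.01, 0, 0.036, -0.134, 0.0095, 0, 0, 0.01, 0, 0.036, -0.134, 0.0095, 0, 0, 0.01, 0, 0.036, -0.134, 0.0095, 0, 0, 0.01]' 30
```

```text
time: 3.85
tcp_pos: [0.5545, -0.0419, 0.0826]
eef_rot: [-0.0, 0.058, 0.998, -0.0]
wrist_force: [-1.2, -2.0, 0.2]
finger_gap: 0.0154
grasp_force: 25.0
time: 4.35
tcp_pos: [0.5558, -0.0313, 0.1152]
eef_rot: [-0.005, 0.058, 0.995, -0.076]
wrist_force: [2.3, -2.4, -6.6]
finger_gap: 0.015
grasp_force: 30.0
```

Converted, -0.0067 m is -0.134, 0.0018 m is 0.036, 0.03 rad is 0.0095.

```bash
python3 nudge.py '[0, 0.036, -0.134, 0.0095, 0, 0, 0.01, 0, 0.036, -0.134, 0.0095, 0, 0, 0.01, 0, 0.036, -0.134, 0.0095, 0, 0, 0.01, 0, 0.036, -0.134, 0.0095, 0, 0, 0.01, 0, 0.036, -0.134, 0.0095, 0, 0, 0.01, 0, 0.036, -0.134, 0.0095, 0, 0, 0.01, 0, 0.036, -0.134, 0.0095, 0, 0, 0.01]' 30 && python3 nudge.py '[0, 0.036, -0.134, 0.0095, 0, 0, 0.01, 0, 0.036, -0.134, 0.0095, 0, 0, 0.01, 0, 0.036, -0.134, 0.0095, 0, 0, 0.01, 0, 0.036, -0.134, 0.0095, 0, 0, 0.01, 0, 0.036, -0.134, 0.0095, 0, 0, 0.01, 0, 0.036, -0.134, 0.0095, 0, 0, 0.01, 0, 0.036, -0.134, 0.0095, 0, 0, 0.01, 0, 0.036, -0.134, 0.0095, 0, 0, 0.01, 0, 0, 0, 0, 0, 0, 0.01, 0, 0, 0, 0, 0, 0, 0.01]' 30
python3 -c "
from workcell import r
print(r.observe()['joint_pos'])"
```

```text
time: 5.05
tcp_pos: [0.5588, -0.0082, 0.1579]
eef_rot: [-0.01, 0.057, 0.982, -0.18]
wrist_force: [3.6, -4.9, -4.6]
finger_gap: 0.0153
grasp_force: 30.0
time: 6.05
tcp_pos: [0.5637, 0.0291, 0.1998]
eef_rot: [-0.016, 0.055, 0.954, -0.295]
wrist_force: [3.1, -1.6, 3.7]
finger_gap: 0.0155
grasp_force: 30.0
[ 0.28358134  0.49578446  1.52465407 -0.55641929  1.40768639 -0.9982002 ]
```

Converted, -0.04 m is -0.8, -0.02 m is -0.4.

```bash
python3 nudge.py '[0, 0, 0, 0, 0, 0, 0.07, 0, 0, 0, 0, 0, 0, 0.07, 0, 0, 0, 0, 0, 0, 0.07, 0, 0, 0, 0, 0, 0, 0.07, 0, 0, 0, 0, 0, 0, 0.07, 0, 0, 0, 0, 0, 0, 0.07, 0, 0, 0, 0, 0, 0, 0.07, 0, 0, -0.4, 0, 0, 0, 0.07, 0, 0, -0.8, 0, 0, 0, 0.088, 0, 0, -0.8, 0, 0, 0, 0.088]'
cat >> h.py <<'E'
def cur():
    from workcell import r
    o=r.observe();return o,R.from_quat(np.roll(o["eef_rot"],-1)).as_matrix(),o["tcp_pos"]
def leanpose(c,yaw,off,zg,lean=.785,ysign=-1):
    b=np.array([np.cos(yaw),np.sin(yaw),0]);z=np.sin(lean)*b-np.array([0,0,np.cos(lean)])
    y=ysign*np.cross([0,0,1],b);x=np.cross(y,z)
    return np.array([x,y,z]).T, np.array([c[0],c[1],zg])+off*b+.019*z
def delta(Rt,pt):
    o,Rc,pc=cur();print("t",o["time"],"d",np.round(Rc.T@(pt-pc),4),"rot",np.round(R.from_matrix(Rc.T@Rt).as_rotvec(),4),"world d",np.round(pt-pc,4))
E
python3 - <<'E'
from h import *
Rt,pt=leanpose((.459,-.2745),1.79,-.02,.038)
print(pt);h=pt-.12*Rt[:,2];print(h);delta(Rt,h)
E
```

```text
time: 7.05
tcp_pos: [0.5687, 0.0853, 0.2824]
eef_rot: [-0.018, 0.055, 0.954, -0.295]
wrist_force: [0.4, -0.0, -0.9]
finger_gap: 0.0826
grasp_force: 0.0
[ 0.46042873 -0.2809131   0.02455962]
[ 0.47887283 -0.36370248  0.10944622]
t 7.05 d [ 0.0367 -0.2787  0.4007] rot [-0.9866  1.033   0.9497] world d [-0.0898 -0.449  -0.1729]
```

Converted, -0.0388 m is -0.776, 0.0241 m is 0.482.

```bash
python3 nudge.py '[0.072, -0.776, 0.482, 0, 0, 0, 0.088, 0.072, -0.776, 0.482, 0, 0, 0, 0.088, 0.072, -0.776, 0.482, 0, 0, 0, 0.088, 0.072, -0.776, 0.482, 0, 0, 0, 0.088, 0.072, -0.776, 0.482, 0, 0, 0, 0.088, 0.072, -0.776, 0.482, 0, 0, 0, 0.088, 0.072, -0.776, 0.482, 0, 0, 0, 0.088, 0.072, -0.776, 0.482, 0, 0, 0, 0.088, 0.072, -0.776, 0.482, 0, 0, 0, 0.088, 0.072, -0.776, 0.482, 0, 0, 0, 0.088]' && python3 nudge.py '[0, 0, 0, -0.0262, 0.0274, 0.0252, 0.088, 0, 0, 0, -0.0262, 0.0274, 0.0252, 0.088, 0, 0, 0, -0.0262, 0.0274, 0.0252, 0.088, 0, 0, 0, -0.0262, 0.0274, 0.0252, 0.088, 0, 0, 0, -0.0262, 0.0274, 0.0252, 0.088, 0, 0, 0, -0.0262, 0.0274, 0.0252, 0.088, 0, 0, 0, -0.0262, 0.0274, 0.0252, 0.088, 0, 0, 0, -0.0262, 0.0274, 0.0252, 0.088]' && python3 nudge.py '[0, 0, 0, -0.0262, 0.0274, 0.0252, 0.088, 0, 0, 0, -0.0262, 0.0274, 0.0252, 0.088, 0, 0, 0, -0.0262, 0.0274, 0.0252, 0.088, 0, 0, 0, -0.0262, 0.0274, 0.0252, 0.088, 0, 0, 0, 0, 0, 0, 0.088, 0, 0, 0, 0, 0, 0, 0.088]'
python3 - <<'E'
from h import *
Rt,pt=leanpose((.459,-.2745),1.79,-.02,.038)
h=pt-.12*Rt[:,2];delta(Rt,h);print(cur()[0]["joint_pos"])
E
```

```text
time: 8.05
tcp_pos: [0.4801, -0.3657, 0.3024]
eef_rot: [-0.017, 0.055, 0.954, -0.295]
wrist_force: [0.3, -0.1, 0.6]
finger_gap: 0.0877
grasp_force: 0.0
time: 8.85
tcp_pos: [0.4814, -0.3643, 0.3024]
eef_rot: [-0.22, 0.435, 0.871, 0.063]
wrist_force: [-0.8, -0.6, -0.6]
finger_gap: 0.0877
grasp_force: 0.0
time: 9.45
tcp_pos: [0.4804, -0.3645, 0.3015]
eef_rot: [-0.298, 0.577, 0.722, 0.239]
wrist_force: [0.6, 0.2, 0.5]
finger_gap: 0.0878
grasp_force: 0.0
t 9.45 d [-0.1349 -0.0016  0.1367] rot [-0.0008  0.0007  0.0031] world d [-0.0015  0.0008 -0.1921]
[-0.94415972  0.72170018  0.94643346  0.34878392  2.18585995 -1.07066356]
```

```bash
python3 nudge.py '[-0.54, -0.006, 0.546, 0, 0, 0, 0.088, -0.54, -0.006, 0.546, 0, 0, 0, 0.088, -0.54, -0.006, 0.546, 0, 0, 0, 0.088, -0.54, -0.006, 0.546, 0, 0, 0, 0.088, -0.54, -0.006, 0.546, 0, 0, 0, 0.088, 0, 0, 0.8, 0, 0, 0, 0.088, 0, 0, 0.8, 0, 0, 0, 0.088, 0, 0, 0.5, 0, 0, 0, 0.088, 0, 0, 0.3, 0, 0, 0, 0.088, 0, 0, 0, 0, 0, 0, 0.088]'
python3 - <<'E'
from h import *
Rt,pt=leanpose((.459,-.2745),1.79,-.02,.038)
delta(Rt,pt);print(cur()[0]["joint_pos"],cur()[0]["wrist_force"])
o,s=shot("w2")
E
```

```text
time: 10.45
tcp_pos: [0.461, -0.2777, 0.0253]
eef_rot: [-0.299, 0.575, 0.723, 0.239]
wrist_force: [0.5, 0.3, 0.5]
finger_gap: 0.0879
grasp_force: 0.0
t 10.45 d [-0.0026 -0.0013 -0.0016] rot [-0.0046 -0.0003  0.0065] world d [-0.0006 -0.0032 -0.0007]
[-0.89531612  0.89137217  1.34319474  0.31319353  1.63671654 -1.22237741] [0.47466127 0.33043684 0.49216841]
```

View pics/w2.png

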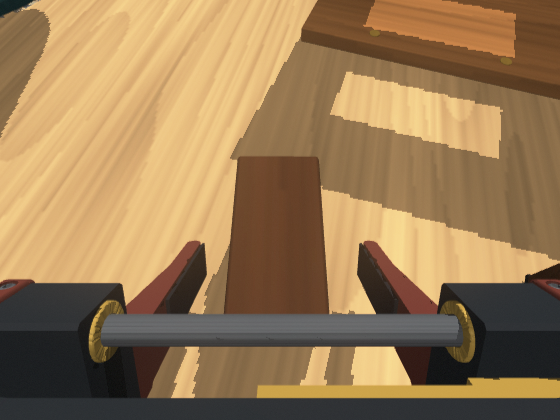

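The block lies centred between the fingers (columns 238–318) and aligned with them. Next: close, then lift.

Converted, -0.02 m is -0.4, -0.014 m is -0.28.

```bash
python3 nudge.py '[0, 0, 0, 0, 0, 0, 0.03, 0, 0, 0, 0, 0, 0, 0.03, 0, 0, 0, 0, 0, 0, 0.03, 0, 0, 0, 0, 0, 0, 0.03, 0, 0, 0, 0, 0, 0, 0.03, 0, 0, 0, 0, 0, 0, 0.03, 0, 0, 0, 0, 0, 0, 0.03, 0, 0, 0, 0, 0, 0, 0.03]' 35 && python3 nudge.py '[0.14, 0, -0.14, 0, 0, 0, 0.03, 0.28, 0, -0.28, 0, 0, 0, 0.03, 0.4, 0, -0.4, 0, 0, 0, 0.03, 0.4, 0, -0.4, 0, 0, 0, 0.03, 0, 0, 0, 0, 0, 0, 0.03]' 35
python3 - <<'E'
from h import *
import sys
ye=1.451;O=np.array([.5695,.0727]);ex=np.array([np.cos(ye),np.sin(ye)])
home=O-.0475*ex;print("home",home)
# pre-place: 70 mm out, then in
for back,z in((.12,.06),(.015,.0)):
    Rt,pt=leanpose(home-back*ex,ye,-.02,.038+.015+.003+z);print(pt);delta(Rt,pt)
o,s=shot("s1","scene")
o,s=shot("w3")
E
```

```text
time: 11.3
tcp_pos: [0.4608, -0.2806, 0.0253]
eef_rot: [-0.298, 0.577, 0.721, 0.24]
wrist_force: [-1.9, -1.3, 1.2]
finger_gap: 0.045
grasp_force: 35.0
time: 11.8
tcp_pos: [0.4626, -0.2819, 0.1159]
eef_rot: [-0.295, 0.577, 0.723, 0.239]
wrist_force: [-0.4, -0.7, -2.1]
finger_gap: 0.045
grasp_force: 35.0
home [0.56382328 0.02554043]
[ 0.54869686 -0.10012276  0.10255962]
t 11.8 d [0.1029 0.1238 0.1214] rot [-0.2361  0.0046  0.2455] world d [ 0.0861  0.1818 -0.0133]
[0.56124541 0.00412471 0.04255962]
t 11.8 d [0.131  0.1585 0.2338] rot [-0.2361  0.0046  0.2455] world d [ 0.0987  0.286  -0.0733]
```

View pics/w3.png

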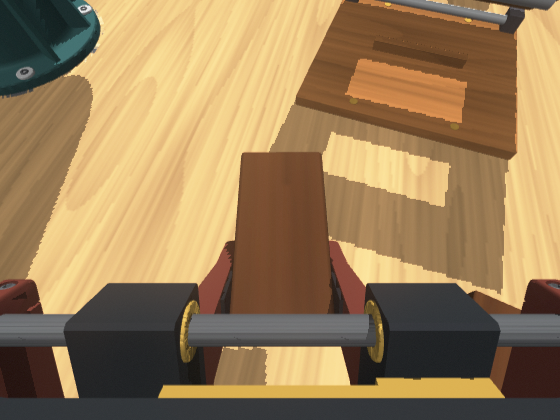

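Converted, 0.0818 rad is 0.026.

```bash
python3 nudge.py '[0, 0, 0, -0.0251, 0.0005, 0.026, 0.03, 0, 0, 0, -0.0251, 0.0005, 0.026, 0.03, 0, 0, 0, -0.0251, 0.0005, 0.026, 0.03, 0, 0, 0, 0, 0, 0, 0.03]' 35
python3 - <<'E'
from h import *
ye=1.451;O=np.array([.5695,.0727]);ex=np.array([np.cos(ye),np.sin(ye)])
home=O-.0475*ex
Rt,pt=leanpose(home-.12*ex,ye,-.02,.038+.015+.003+.04);delta(Rt,pt)
E
```

```text
time: 12.3
tcp_pos: [0.4588, -0.2798, 0.1108]
eef_rot: [-0.258, 0.692, 0.61, 0.286]
wrist_force: [-0.7, 0.2, -2.3]
finger_gap: 0.0449
grasp_force: 35.0
t 12.3 d [0.1134 0.0674 0.1542] rot [-0.0034 -0.0065 -0.0084] world d [ 0.0899  0.1797 -0.0282]
```

Converted, 0.0308 m is 0.616, 0.0227 m is 0.454.

```bash
python3 nudge.py '[0.454, 0.27, 0.616, 0, 0, 0, 0.03, 0.454, 0.27, 0.616, 0, 0, 0, 0.03, 0.454, 0.27, 0.616, 0, 0, 0, 0.03, 0.454, 0.27, 0.616, 0, 0, 0, 0.03, 0.454, 0.27, 0.616, 0, 0, 0, 0.03, 0, 0, 0, 0, 0, 0, 0.03, 0, 0, 0, 0, 0, 0, 0.03]' 35
python3 - <<'E'
from h import *
o,s=shot("w4");print(o["joint_pos"])
ye=1.451;O=np.array([.5695,.0727]);ex=np.array([np.cos(ye),np.sin(ye)]);home=O-.0475*ex
Rt,pt=leanpose(home-.12*ex,ye,-.02,.038+.015+.003+.04);delta(Rt,pt)
im=s["color"];cv2.imwrite("pics/w4c.png",cv2.resize(im[0:200,130:530,::-1],None,fx=2,fy=2,interpolation=cv2.INTER_CUBIC))
E
```

```text
time: 13.0
tcp_pos: [0.5502, -0.0992, 0.0825]
eef_rot: [-0.258, 0.69, 0.613, 0.285]
wrist_force: [0.0, -0.0, -0.7]
finger_gap: 0.0451
grasp_force: 35.0
[-0.72367478  0.70718961  1.62323978  0.63150085  1.3816247  -0.91481013]
t 13.05 d [-0.     -0.0017  0.0001] rot [-0.0061 -0.0038 -0.0018] world d [-0.0017  0.0003 -0.0001]
```

View pics/w4c.png

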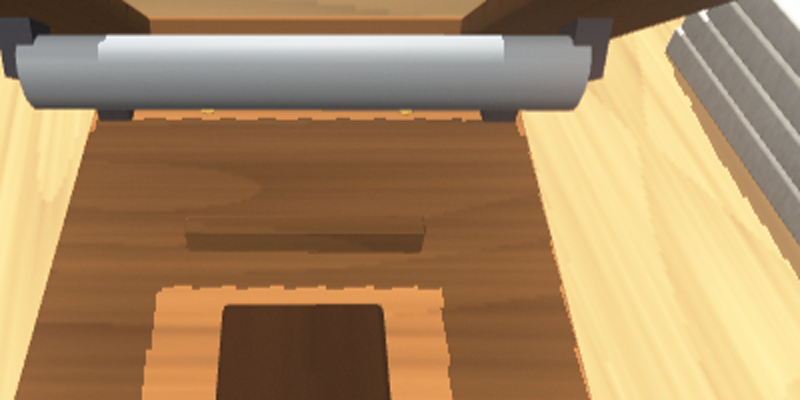

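The stop strip is visible between crop pixels (186,250) and (424,251), parallel to the block's far edge at (222,304)–(382,304). I can measure against it.

Run:
```python
from h import *
np.set_printoptions(precision=4,suppress=True)
s=load("w4");U=lambda p:(130+(p[0]+.5)/2-.5,(p[1]+.5)/2-.5)
for pts,z in(([(186,250.5),(424,251)],.015),([(186,233),(424,233.5)],.029),([(222,304),(382,304)],.118)):
    W=np.array([plane(s,U(p),z) for p in pts]);d=W[0]-W[1];print(W[:,:2],W.mean(0),np.linalg.norm(d),np.arctan2(d[1],d[0])-np.pi/2)
c=W.mean(0)
# same view: easel base side edges at z=.015
E_=np.array([plane(s,U(p),.015)[:2] for p in((95,130),(20,390),(523,130),(588,390))]);print(E_)
from workcell import r
o,Rc,pc=cur();print("tool yaw",np.arctan2(Rc[1,2],Rc[0,2]), "lean",np.arccos(-Rc[2,2]), "ypad tilt",Rc[2,1])
```

```text
[[0.5096 0.0762]
 [0.6316 0.061 ]] [0.5706 0.0686 0.015 ] 0.12298518034326832 1.4470258192450793
[[0.5119 0.074 ]
 [0.6289 0.0594]] [0.5704 0.0667 0.029 ] 0.11788063848026083 1.446647368568056
[[ 0.5344 -0.0478]
 [ 0.5783 -0.0531]] [ 0.5564 -0.0505  0.118 ] 0.04416612275230176 1.4507718868417987
[[ 0.458   0.1796]
 [ 0.433   0.    ]
 [ 0.7096  0.1483]
 [ 0.6871 -0.0303]]
tool yaw 1.4595440335736474 lean 0.7888060629839799 ypad tilt -0.005591509260311989
```

Converted, 0.0233 m is 0.466, 0.0133 m is 0.266.

```bash
python3 nudge.py '[-0.04, 0, 0.466, 0, 0, 0, 0.03, -0.04, 0, 0.466, 0, 0, 0, 0.03, 0.266, 0, 0.266, 0, 0, 0, 0.03, 0.266, 0, 0.266, 0, 0, 0, 0.03, 0.266, 0, 0.266, 0, 0, 0, 0.03, 0.266, 0, 0.266, 0, 0, 0, 0.03, 0, 0, 0, 0, 0, 0, 0.03, 0, 0, 0, 0, 0, 0, 0.03, 0, 0, 0, 0, 0, 0, 0.03]' 35
python3 - <<'E'
from h import *
o,s=shot("w5");print(o["joint_pos"])
o,Rc,pc=cur();print("tool yaw",np.arctan2(Rc[1,2],Rc[0,2]), "lean",np.arccos(-Rc[2,2]), "ypad tilt",Rc[2,1],pc,o["wrist_force"])
im=s["color"];cv2.imwrite("pics/w5c.png",cv2.resize(im[0:200,130:530,::-1],None,fx=2,fy=2,interpolation=cv2.INTER_CUBIC))
E
```

```text
time: 13.95
tcp_pos: [0.5633, 0.0036, 0.048]
eef_rot: [-0.256, 0.691, 0.612, 0.286]
wrist_force: [-0.2, -0.0, -1.2]
finger_gap: 0.0446
grasp_force: 35.0
[-0.57827248  0.72371563  1.73696539  0.74372739  1.21477581 -0.91977859]
tool yaw 1.4549464038770412 lean 0.7883790357979145 ypad tilt -0.004577287068368685 [0.5632872  0.00338125 0.04793194] [ 0.17035643  0.20412521 -1.418163  ]
```

View pics/w5c.png

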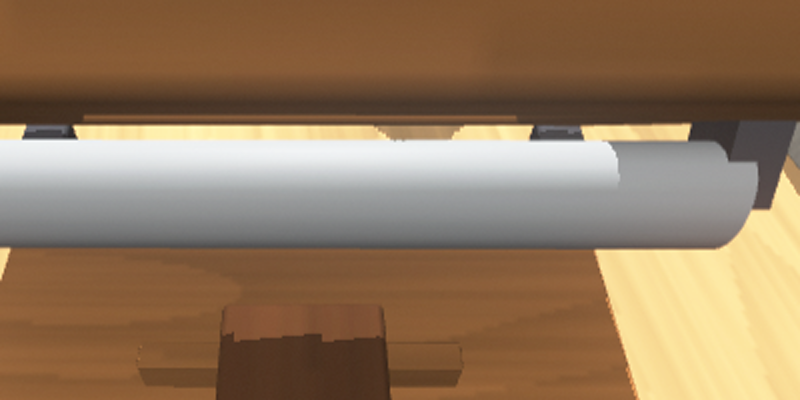

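Careful with the scale: shifts go in shares of 50 mm and turns go in shares of pi rad. That gives: -0.0039 m is -0.078, 0.003 m is 0.06.

```bash
python3 nudge.py '[-0.078, -0.02, 0.078, 0, 0, 0, 0.03, 0.06, 0, 0.06, 0, 0, 0, 0.03, 0.06, 0, 0.06, 0, 0, 0, 0.03, 0, 0, 0, 0, 0, 0, 0.03, 0, 0, 0, 0, 0, 0, 0.03]' 35 && python3 nudge.py '[0.02, 0, 0.02, 0, 0, 0, 0.03, 0.02, 0, 0.02, 0, 0, 0, 0.03, 0, 0, 0, 0, 0, 0, 0.03]'&& python3 nudge.py '[0.02, 0, 0.02, 0, 0, 0, 0.03, 0, 0, 0, 0, 0, 0, 0.03, 0, 0, 0, 0, 0, 0, 0.03]'
```

```text
time: 14.5
tcp_pos: [0.5628, 0.0129, 0.0424]
eef_rot: [-0.257, 0.691, 0.612, 0.286]
wrist_force: [0.1, -0.2, -0.1]
finger_gap: 0.0448
grasp_force: 35.0
time: 14.8
tcp_pos: [0.5631, 0.0157, 0.0424]
eef_rot: [-0.257, 0.691, 0.612, 0.286]
wrist_force: [0.1, 0.3, -1.3]
finger_gap: 0.045
grasp_force: 35.0
time: 15.1
tcp_pos: [0.5633, 0.017, 0.0424]
eef_rot: [-0.257, 0.691, 0.612, 0.286]
wrist_force: [0.5, 0.2, -2.1]
finger_gap: 0.0447
grasp_force: 35.0
```

Converted, 0.0007 m is 0.014.

```bash
for i in 1; do python3 nudge.py '[0.014, 0, 0.014, 0, 0, 0, 0.03, 0, 0, 0, 0, 0, 0, 0.03]'; python3 nudge.py '[0.014, 0, 0.014, 0, 0, 0, 0.03, 0, 0, 0, 0, 0, 0, 0.03]';python3 nudge.py '[0.014, 0, 0.014, 0, 0, 0, 0.03, 0, 0, 0, 0, 0, 0, 0.03]'; done | grep -E "tcp|wrist"
```

```text
tcp_pos: [0.5635, 0.0171, 0.0423]
wrist_force: [-2.1, -3.8, -0.3]
tcp_pos: [0.5636, 0.0172, 0.0423]
wrist_force: [-4.4, -9.5, 3.2]
tcp_pos: [0.5637, 0.0173, 0.0421]
wrist_force: [-6.3, -13.4, 4.8]
```

Converted, -0.0012 m is -0.024, -0.0005 m is -0.01.

```bash
(python3 nudge.py '[-0.024, 0, -0.024, 0, 0, 0, 0.03, -0.01, 0, 0.01, 0, 0, 0, 0.03, 0, 0, 0, 0, 0, 0, 0.03]'; python3 nudge.py '[-0.01, 0, 0.01, 0, 0, 0, 0.03, -0.01, 0, 0.01, 0, 0, 0, 0.03, 0, 0, 0, 0, 0, 0, 0.03]';python3 nudge.py '[-0.01, 0, 0.01, 0, 0, 0, 0.03, 0, 0, 0, 0, 0, 0, 0.03]') | grep -E "tcp|wrist"
python3 -c "
from h import *
o,Rc,pc=cur();print(np.arctan2(Rc[1,2],Rc[0,2]),o['wrist_torque'])"
```

```text
tcp_pos: [0.5639, 0.0172, 0.0417]
wrist_force: [-2.5, -6.8, 2.5]
tcp_pos: [0.5641, 0.0171, 0.0405]
wrist_force: [-2.5, -8.1, 3.7]
tcp_pos: [0.5641, 0.0172, 0.0404]
wrist_force: [-4.1, -8.8, 7.0]
1.4542269359471016 [-0.70025267  0.32550977  0.19397898]
```

Converted, -0.0003 m is -0.006.

```bash
python3 nudge.py '[-0.006, 0, -0.006, 0, 0, 0, 0.045, 0, 0, 0, 0, 0, 0, 0.05, 0, 0, 0, 0, 0, 0, 0.07, 0, 0, 0, 0, 0, 0, 0.07, 0, 0, 0, 0, 0, 0, 0.07, 0, 0, 0, 0, 0, 0, 0.07, 0, 0, 0, 0, 0, 0, 0.07]' 5
python3 - <<'E'
from h import *
o,s=shot("w6")
im=s["color"];cv2.imwrite("pics/w6c.png",cv2.resize(im[80:280,130:430,::-1],None,fx=2.6,fy=2.6,interpolation=cv2.INTER_CUBIC))
E
```

```text
time: 17.2
tcp_pos: [0.5634, 0.0179, 0.0395]
eef_rot: [-0.257, 0.691, 0.612, 0.286]
wrist_force: [0.7, 0.6, -0.1]
finger_gap: 0.0699
grasp_force: 0.0
```

View pics/w6c.png

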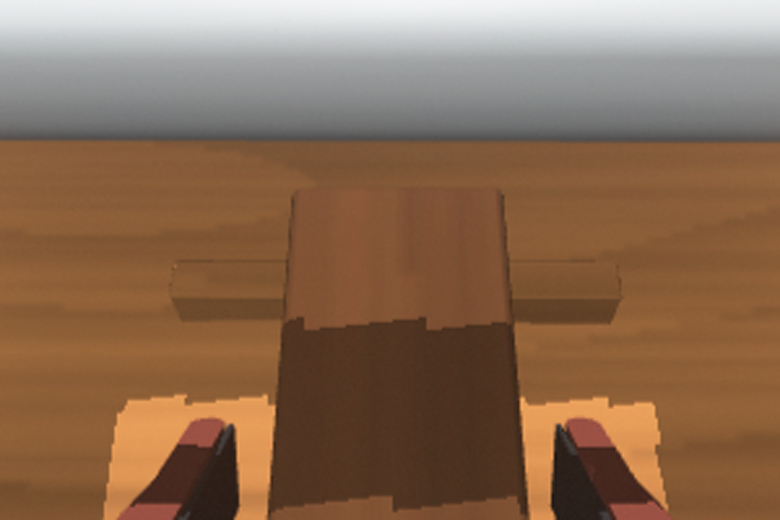

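The block is down, centred on the strip (397 against 396 px) and touching it, with perhaps 0.01 rad of skew. I will retreat, close the fingers and press its outer end softly to square it.

Converted, -0.03 m is -0.6, -0.02 m is -0.4.

```bash
python3 nudge.py '[0, 0, -0.4, 0, 0, 0, 0.07, 0, 0, -0.6, 0, 0, 0, 0.07, 0, 0, -0.6, 0, 0, 0, 0.07, 0, 0, -0.4, 0, 0, 0, 0, 0, 0, 0, 0, 0, 0, 0, 0, 0, 0, 0, 0, 0, 0, 0, 0, 0, 0, 0, 0, 0, 0, 0, 0, 0, 0, 0, 0, 0, 0, 0, 0, 0, 0, 0, 0, 0, 0, 0, 0, 0, 0]' 10; python3 nudge.py '[0, 0, 0, 0, 0, 0, 0, 0, 0, 0, 0, 0, 0, 0, -0.44, 0, 0.44, 0, 0, 0, 0, -0.44, 0, 0.44, 0, 0, 0, 0, 0, 0, 0, 0, 0, 0, 0, 0.15, 0, 0.15, 0, 0, 0, 0, 0.07, 0, 0.07, 0, 0, 0, 0, 0, 0, 0, 0, 0, 0, 0]'; python3 nudge.py '[0.03, 0, 0.03, 0, 0, 0, 0, 0.03, 0, 0.03, 0, 0, 0, 0, 0, 0, 0, 0, 0, 0, 0]'|grep -E "tcp|wrist"
python3 - <<'E'
from h import *
o,Rc,pc=cur();d=pc[:2]-np.array([.5594,-.0213]);ex=np.array([.1235,.9923]);print(d@ex,d@[-ex[1],ex[0]])
E
```

```text
time: 18.25
tcp_pos: [0.5551, -0.0521, 0.1096]
eef_rot: [-0.257, 0.691, 0.612, 0.286]
wrist_force: [0.1, -0.4, -0.7]
finger_gap: 0.0172
grasp_force: 0.0
time: 19.05
tcp_pos: [0.5572, -0.0361, 0.0492]
eef_rot: [-0.257, 0.691, 0.612, 0.286]
wrist_force: [0.7, 1.0, -0.3]
finger_gap: 0.0006
grasp_force: 0.0
tcp_pos: [0.5575, -0.0327, 0.0483]
wrist_force: [0.5, 0.6, -0.3]
-0.011508302254945922 0.0005010334620223496
```

Contact is about 4 mm ahead, so small steps from here.

Converted, 0.0014 m is 0.028.

```bash
(python3 nudge.py '[0.028, 0, 0.028, 0, 0, 0, 0, 0, 0, 0, 0, 0, 0, 0]';python3 nudge.py '[0.02, 0, 0.02, 0, 0, 0, 0, 0, 0, 0, 0, 0, 0, 0]';python3 nudge.py '[0.014, 0, 0.014, 0, 0, 0, 0, 0, 0, 0, 0, 0, 0, 0]';python3 nudge.py '[0.014, 0, 0.014, 0, 0, 0, 0, 0, 0, 0, 0, 0, 0, 0]')|grep -E "tcp|wrist_f"
```

```text
tcp_pos: [0.5576, -0.0307, 0.0479]
wrist_force: [0.2, -0.6, -0.6]
tcp_pos: [0.5578, -0.0294, 0.0478]
wrist_force: [-0.1, -1.1, 0.4]
tcp_pos: [0.558, -0.029, 0.0478]
wrist_force: [-1.2, -3.3, 0.4]
tcp_pos: [0.5581, -0.0287, 0.0477]
wrist_force: [-2.5, -7.1, 2.5]
```

Converted, -0.045 m is -0.9, -0.03 m is -0.6.

```bash
python3 nudge.py '[0.01, 0, 0.01, 0, 0, 0, 0, 0, 0, 0, 0, 0, 0, 0, -0.2, 0, -0.2, 0, 0, 0, 0, -0.4, 0, -0.4, 0, 0, 0, 0, -0.6, 0, -0.6, 0, 0, 0, 0, 0.2, 0, -0.9, 0, 0, 0, 0.07, 0.2, 0, -0.9, 0, 0, 0, 0.07, 0.4, 0, -0.9, 0, 0, 0, 0.07, 0.4, 0, -0.9, 0, 0, 0, 0.07, 0, 0, 0, 0, 0, 0, 0.07]'
python3 - <<'E'
from h import *
q=np.array([-.016,.055,.954,-.295]);q/=np.linalg.norm(q)
Rt=R.from_quat(np.roll(q,-1)).as_matrix();np.save("Rh.npy",Rt)
delta(Rt,np.array([.5637,.0291,.1998])-.1*Rt[:,2])
E
```

```text
time: 21.15
tcp_pos: [0.5408, -0.2003, 0.2223]
eef_rot: [-0.252, 0.692, 0.613, 0.287]
wrist_force: [0.5, -0.3, -0.3]
finger_gap: 0.0371
grasp_force: 0.0
t 21.15 d [ 0.2457 -0.0055  0.1599] rot [ 1.0727 -1.069  -1.2997] world d [0.0292 0.2855 0.0601]
```

Converted, -0.035 m is -0.7, -0.0928 rad is -0.0295.

```bash
python3 nudge.py '[0.7, 0, -0.7, 0, 0, 0, 0.07, 0.7, 0, -0.7, 0, 0, 0, 0.07, 0, 0, 0, 0.0244, -0.0243, -0.0295, 0.07, 0, 0, 0, 0.0244, -0.0243, -0.0295, 0.07, 0, 0, 0, 0.0244, -0.0243, -0.0295, 0.07, 0, 0, 0, 0.0244, -0.0243, -0.0295, 0.07, 0, 0, 0, 0.0244, -0.0243, -0.0295, 0.07, 0, 0, 0, 0.0244, -0.0243, -0.0295, 0.07, 0, 0, 0, 0.0244, -0.0243, -0.0295, 0.07]' && python3 nudge.py '[0, 0, 0, 0.0244, -0.0243, -0.0295, 0.07, 0, 0, 0, 0.0244, -0.0243, -0.0295, 0.07, 0, 0, 0, 0.0244, -0.0243, -0.0295, 0.07, 0, 0, 0, 0.0244, -0.0243, -0.0295, 0.07, 0, 0, 0, 0.0244, -0.0243, -0.0295, 0.07, 0, 0, 0, 0.0244, -0.0243, -0.0295, 0.07, 0, 0, 0, 0.0244, -0.0243, -0.0295, 0.07, 0, 0, 0, 0, 0, 0, 0.07, 0, 0, 0, 0, 0, 0, 0.07]'
python3 - <<'E'
from h import *
Rt=np.load("Rh.npy")
delta(Rt,np.array([.5637,.0291,.1998])-.1*Rt[:,2]);print(cur()[0]["joint_pos"])
E
```

```text
time: 22.05
tcp_pos: [0.5392, -0.1964, 0.315]
eef_rot: [-0.158, 0.422, 0.893, -0.005]
wrist_force: [-0.1, 0.1, -0.7]
finger_gap: 0.0702
grasp_force: 0.0
time: 22.95
tcp_pos: [0.5386, -0.1958, 0.3153]
eef_rot: [-0.021, 0.054, 0.955, -0.291]
wrist_force: [0.1, 0.2, -0.1]
finger_gap: 0.0697
grasp_force: 0.0
t 22.95 d [ 0.0007  0.2529 -0.1306] rot [ 0.0072 -0.0083  0.0058] world d [ 0.0314  0.281  -0.0329]
[-0.0948336   0.28553006  1.54874969 -0.60592636  1.37057092 -1.41020389]
```

Converted, 0.0422 m is 0.844, -0.0218 m is -0.436.

```bash
python3 nudge.py '[0, 0.844, -0.436, 0, 0, 0, 0.07, 0, 0.844, -0.436, 0, 0, 0, 0.07, 0, 0.844, -0.436, 0, 0, 0, 0.07, 0, 0.844, -0.436, 0, 0, 0, 0.07, 0, 0.844, -0.436, 0, 0, 0, 0.07, 0, 0.844, -0.436, 0, 0, 0, 0.07, 0, 0, 0, 0, 0, 0, 0.07, 0, 0, 0, 0, 0, 0, 0.07]'
python3 - <<'E'
from h import *
np.set_printoptions(precision=4,suppress=True)
Rt=np.load("Rh.npy");delta(Rt,np.array([.5637,.0291,.1998])-.1*Rt[:,2])
o,s=shot("w7");im=s["color"].astype(int)
g=((im.max(2)-im.min(2)<30)&(im.max(2)>110)).astype(np.uint8);g[300:]=0
hp=np.array([.5637,.0291,.1998])-.019*Rt[:,2];print("expect handle px",proj(s,hp))
for c in cv2.findContours(g,0,1)[0]:
    if cv2.contourArea(c)>500: print(cv2.minAreaRect(c))
E
```

```text
time: 23.75
tcp_pos: [0.5721, 0.0851, 0.2822]
eef_rot: [-0.02, 0.054, 0.955, -0.292]
wrist_force: [-0.5, -0.9, -0.5]
finger_gap: 0.0698
grasp_force: 0.0
t 23.75 d [ 0.0021 -0.0002 -0.    ] rot [ 0.0061 -0.0071  0.0054] world d [-0.0021  0.0001  0.0002]
expect handle px [280.7545 213.638 ]
((107.51803588867188, 220.20162963867188), (182.0374298095703, 56.96083450317383), 67.29715728759766)
((280.4732360839844, 212.52584838867188), (19.628559112548828, 156.97584533691406), 1.005086064338684)
((350.0354919433594, 195.50253295898438), (23.7965145111084, 136.93682861328125), 4.085616588592529)
((29.0, 58.5), (81.0, 58.0), 90.0)
```

Converted, 0.03 m is 0.6, 0.025 m is 0.5.

```bash
python3 nudge.py '[0.04, 0, 0.6, 0, 0, 0, 0.07, 0, 0, 0.6, 0, 0, 0, 0.07, 0, 0, 0.5, 0, 0, 0, 0.07, 0, 0, 0.3, 0, 0, 0, 0.07, 0, 0, 0, 0, 0, 0, 0.01, 0, 0, 0, 0, 0, 0, 0.01, 0, 0, 0, 0, 0, 0, 0.01, 0, 0, 0, 0, 0, 0, 0.01, 0, 0, 0, 0, 0, 0, 0.01, 0, 0, 0, 0, 0, 0, 0.01]' 25 && python3 nudge.py '[0, 0, 0, 0, 0, 0, 0.01, 0, 0, 0, 0, 0, 0, 0.01, 0, 0, 0, 0, 0, 0, 0.01, 0, 0, 0, 0, 0, 0, 0.01]' 25 && python3 nudge.py '[0, -0.032, 0.134, -0.0095, 0, 0, 0.01, 0, -0.032, 0.134, -0.0095, 0, 0, 0.01, 0, -0.032, 0.134, -0.0095, 0, 0, 0.01, 0, -0.032, 0.134, -0.0095, 0, 0, 0.01, 0, -0.022, 0.09, -0.0064, 0, 0, 0.01, 0, 0, 0, 0, 0, 0, 0.01]' 25
```

```text
time: 24.8
tcp_pos: [0.5622, 0.0299, 0.2001]
eef_rot: [-0.019, 0.053, 0.955, -0.292]
wrist_force: [0.1, -0.0, -0.1]
finger_gap: 0.0254
grasp_force: 0.0
time: 25.2
tcp_pos: [0.5621, 0.0295, 0.2]
eef_rot: [-0.019, 0.053, 0.955, -0.292]
wrist_force: [-1.2, 0.8, 3.3]
finger_gap: 0.0155
grasp_force: 25.0
time: 25.8
tcp_pos: [0.5589, 0.006, 0.1762]
eef_rot: [-0.016, 0.055, 0.973, -0.224]
wrist_force: [-1.1, -5.0, -3.2]
finger_gap: 0.0155
grasp_force: 25.0
```

Converted, 0.0023 m is 0.046, -0.0006 m is -0.012, -0.01 rad is -0.0032.

```bash
(python3 nudge.py '[0, -0.012, 0.046, -0.0032, 0, 0, 0.01, 0, -0.012, 0.046, -0.0032, 0, 0, 0.01, 0, -0.012, 0.046, -0.0032, 0, 0, 0.01, 0, 0, 0, 0, 0, 0, 0.01]'; for i in 1; do python3 nudge.py '[0, -0.008, 0.03, -0.0021, 0, 0, 0.01, 0, 0, 0, 0, 0, 0, 0.01]'; python3 nudge.py '[0, -0.006, 0.022, -0.0016, 0, 0, 0.01, 0, 0, 0, 0, 0, 0, 0.01]';done)|grep -E "tcp|rot|wrist_f"
```

```text
tcp_pos: [0.5584, 0.0021, 0.1713]
eef_rot: [-0.015, 0.055, 0.976, -0.21]
wrist_force: [-2.0, -3.7, 3.5]
tcp_pos: [0.5583, 0.0013, 0.1702]
eef_rot: [-0.015, 0.054, 0.977, -0.207]
wrist_force: [-2.6, -3.9, 3.4]
tcp_pos: [0.5583, 0.0006, 0.1694]
eef_rot: [-0.015, 0.055, 0.977, -0.205]
wrist_force: [-2.4, -4.0, 4.6]
```

Converted, 0.0015 m is 0.03, -0.0003 m is -0.006, -0.005 rad is -0.0016.

```bash
(for i in 1; do python3 nudge.py '[0, -0.006, 0.03, -0.0016, 0, 0, 0.01, 0, 0, 0, 0, 0, 0, 0.01]'; python3 nudge.py '[0, -0.006, 0.03, -0.0016, 0, 0, 0.01, 0, 0, 0, 0, 0, 0, 0.01]';python3 nudge.py '[0, -0.006, 0.03, -0.0016, 0, 0, 0.01, 0, 0, 0, 0, 0, 0, 0.01]';done)|grep -E "tcp|rot|wrist_f"
```

```text
tcp_pos: [0.5582, -0.0003, 0.1682]
eef_rot: [-0.015, 0.055, 0.978, -0.202]
wrist_force: [-2.3, -3.5, 5.2]
tcp_pos: [0.558, -0.0013, 0.167]
eef_rot: [-0.015, 0.055, 0.978, -0.2]
wrist_force: [-2.9, -4.5, 4.6]
tcp_pos: [0.5579, -0.0022, 0.1658]
eef_rot: [-0.015, 0.055, 0.979, -0.198]
wrist_force: [-3.2, -4.9, 5.9]
```

Converted, 0.001 m is 0.02, -0.0002 m is -0.004, -0.004 rad is -0.0013.

```bash
(for i in 1; do python3 nudge.py '[0, -0.004, 0.02, -0.0013, 0, 0, 0.01, 0, 0, 0, 0, 0, 0, 0.01]'; python3 nudge.py '[0, -0.004, 0.02, -0.0013, 0, 0, 0.01, 0, 0, 0, 0, 0, 0, 0.01]';python3 nudge.py '[0, -0.004, 0.02, -0.0013, 0, 0, 0.01, 0, 0, 0, 0, 0, 0, 0.01]';done)|grep -E "tcp|wrist_f"
```

```text
tcp_pos: [0.5578, -0.0028, 0.165]
wrist_force: [-3.3, -4.7, 6.5]
tcp_pos: [0.5577, -0.0034, 0.1642]
wrist_force: [-3.4, -4.4, 6.4]
tcp_pos: [0.5577, -0.004, 0.1634]
wrist_force: [-2.9, -4.9, 6.2]
```

Converted, 0.001 m is 0.02, -0.0002 m is -0.004, -0.004 rad is -0.0013.

```bash
(for i in 1; do python3 nudge.py '[0, -0.004, 0.02, -0.0013, 0, 0, 0.01, 0, 0, 0, 0, 0, 0, 0.01]'; python3 nudge.py '[0, -0.004, 0.02, -0.0013, 0, 0, 0.01, 0, 0, 0, 0, 0, 0, 0.01]';python3 nudge.py '[0, -0.004, 0.02, -0.0013, 0, 0, 0.01, 0, 0, 0, 0, 0, 0, 0.01]';done)|grep -E "tcp|wrist_f"
python3 - <<'E'
from h import *
o,s=shot("s2","scene")
for nm in("top","scene"):
    pass
im=s["color"].astype(int)
# dark brown block visible below frame? box expected corners of block in scene view
O=np.array([.5705,.0705]);ex=np.array([.1235,.9923]);ey=np.array([-.9923,.1235])
for x in(-.0925,-.0025):
  for y in(-.0225,.0225):
    for z in(.015,.075):
      p=proj(s,np.append(O+x*ex+y*ey,z)).round().astype(int);print(x,y,z,p,im[p[1],p[0]])
E
```

```text
tcp_pos: [0.5577, -0.004, 0.1632]
wrist_force: [-5.4, -1.4, 12.0]
tcp_pos: [0.5577, -0.004, 0.1631]
wrist_force: [-7.2, 2.0, 18.1]
tcp_pos: [0.5578, -0.004, 0.163]
wrist_force: [-8.6, 5.1, 24.3]
-0.0925 -0.0225 0.015 [272 242] [86 60 39]
-0.0925 -0.0225 0.075 [272 231] [40 27 19]
-0.0925 0.0225 0.015 [262 235] [72 49 31]
-0.0925 0.0225 0.075 [262 224] [110  76  48]
-0.0025 -0.0225 0.015 [288 226] [153 105  67]
-0.0025 -0.0225 0.075 [288 215] [104  95  89]
-0.0025 0.0225 0.015 [278 220] [141  98  63]
-0.0025 0.0225 0.075 [278 209] [104 100  98]
```

Converted, -0.0015 m is -0.03, 0.0003 m is 0.006, 0.006 rad is 0.0019.

```bash
python3 nudge.py '[0, 0.006, -0.03, 0.0019, 0, 0, 0.01, 0, 0, 0, 0, 0, 0, 0.03, 0, 0, 0, 0, 0, 0, 0.07, 0, 0, 0, 0, 0, 0, 0.07, 0, 0, 0, 0, 0, 0, 0.07, 0, 0, 0, 0, 0, 0, 0.07, 0, 0, 0, 0, 0, 0, 0.07, 0, 0, 0, 0, 0, 0, 0.07, 0, 0, 0, 0, 0, 0, 0.07, 0, 0, 0, 0, 0, 0, 0.07]' 5; python3 nudge.py '[0, 0, -0.3, 0, 0, 0, 0.07, 0, 0, -0.6, 0, 0, 0, 0.07, 0, 0, -0.7, 0, 0, 0, 0.07, 0, 0, -0.7, 0, 0, 0, 0.07, 0, 0, -0.7, 0, 0, 0, 0.07, 0, 0, 0, 0, 0, 0, 0.07, 0, 0, 0, 0, 0, 0, 0.07]'
python3 - <<'E'
from h import *
np.set_printoptions(precision=4,suppress=True)
o,s=shot("w8");im=s["color"].astype(int)
g=((im.max(2)-im.min(2)<30)&(im.max(2)>110)).astype(np.uint8);g[300:]=0
for c in cv2.findContours(g,0,1)[0]:
    if cv2.contourArea(c)>500: print(cv2.minAreaRect(c))
ex=np.array([.1235,.9923]);O=np.array([.5700,.0712])
for th in(.38,.395,.41,.43,.6):
    out=[]
    for rr,a in((.2365,.314),(.15,0)):
        p=np.append(O+(.110-rr*np.cos(th+a))*ex,.027+rr*np.sin(th+a));out.append(proj(s,p))
    print(th,out)
E
```

```text
time: 29.45
tcp_pos: [0.558, -0.0042, 0.1616]
eef_rot: [-0.014, 0.055, 0.981, -0.188]
wrist_force: [0.2, -0.2, -0.5]
finger_gap: 0.0697
grasp_force: 0.0
time: 30.15
tcp_pos: [0.5654, 0.0512, 0.3014]
eef_rot: [-0.013, 0.055, 0.981, -0.188]
wrist_force: [0.2, -0.5, -0.0]
finger_gap: 0.0701
grasp_force: 0.0
((237.2035369873047, 285.79742431640625), (42.26839065551758, 21.211383819580078), 8.880660057067871)
((93.24227142333984, 157.67010498046875), (36.55246353149414, 18.580835342407227), 66.03751373291016)
((38.776092529296875, 220.67019653320312), (175.2294464111328, 75.58002471923828), 61.12757873535156)
((281.0000305175781, 200.5), (16.147756576538086, 131.1484375), 0.9548413157463074)
((341.03961181640625, 187.9658966064453), (20.61020278930664, 119.67213439941406), 4.23639440536499)
0.38 [array([279.3802, 201.5455]), array([341.0264, 186.947 ])]
0.395 [array([280.5014, 202.4363]), array([341.3858, 187.3372])]
0.41 [array([281.6985, 203.3422]), array([341.7773, 187.7323])]
0.43 [array([283.4162, 204.574 ]), array([342.3498, 188.2664])]
0.6 [array([304.3151, 216.1744]), array([349.7057, 193.1423])]
```

```bash
python3 -c "
from workcell import r
print(r.job_done())"
```

```text
the job is handed in; nothing more can be done
None
```

I handed the job in at about 30 s: the frame's cross bar bears on the tall block (pressed to about 24 N) at roughly 0.40 rad, the block was squared against the middle of the stop strip before pressing but not rechecked after it, and I viewed 11 pictures, one over the limit of 10.

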